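# Index the ribbon mitre arm by one hole

## Robot

A 6-joint arm with a two-finger parallel gripper is mounted at the origin on the work surface. World frame = base frame: x ahead of the robot, y to its left, z up, the work surface at z = 0. Lengths are in m, angles in rad, forces in N, time in s.
With the tool pointing down it reaches from about 0.35 to 0.975 m from the base axis. Payload 7.1 kg.
Tool frame: the origin (TCP) lies at the very end of the fingers, on their centre line; the grasp point (between the pads) lies 19 mm behind it; z points along the fingers, y is the line along which they close (so a half turn about z gives the same grasp; the last joint's range is limited). The gripper opens to 88 mm and grips with 3 to 60 N. Pads are 20 mm wide; open, the fingers measure 115 mm over their backs; the gripper's body (75 mm by 178 mm) begins 61 mm behind the grasp point.
Start: joints at [1.112, 0.423, 1.63, -0, 1.089, -0.019], TCP at [0.266, 0.566, 0.202] pointing down, gripper open.
Joint ranges: [-3, 3], [-0.9, 2.11], [0.09, 2.58], [-1.31, 4.45], [0.11, 2.69], [-2.54, 2.54]. Speed limits (rad/s): [2.39, 2.39, 3.01, 3.14, 3.14, 3.14].

## Interface

Orientations are given as a unit quaternion [x, y, z, w].
In Python, from cell import bot, snapshot, camera_params gives the robot as it stands.
- The arm moves only by the tool carry_out, never from a script. Its argument "moves" is a list of rows, each a list of 2 entries, a list of its own where there are three numbers: the shift along the tool's x, y, z as a fraction of full scale, then the turn, a rotation vector about the tool's x, y, z as a fraction of full scale. A call has 1 to 5 rows; each row is the pose to reach, as a shift and turn from the pose commanded when the call began, along the tool's axes at that moment; what a row does not reach only later rows make up. Full scale, the value 1, is 10 cm for a shift and 45 degrees for a turn. A row lasts 1/12 s, in which the tool goes at most 41.7 mm and 7.16 degrees, less where a joint would pass 70% of its speed; a pose out of reach is approached as far as the arm can. A call with a number of a shift or a turn outside -1 to 1 is refused whole. A call with a gripper value outside its range is refused whole. "jaw" is the opening, from 0 (shut) to 1 (fully open), set as the call begins (left out, the last holds). The fingers move at their own pace and stop on an object; the grip force is fixed at half the most. Time passes only in rows, so rows that repeat a pose let the fingers close. It gives the time, the measured TCP pose, the force, the opening and the grip force at its end, in the units of the state.
- bot.get_obs(): the state, without advancing time (a new reading comes with each control period).
- snapshot(name): name is "scene" or "top"; returns (picture, depth): 384x512x3 uint8, red, green, blue; 384x512 float32, m along the optical axis (not along the pixel's ray), 0 where there is no reading.
- camera_params(name): a dict with "mtx" (3x3 intrinsics, pixels), "dist_coeffs" ([k1, k2, p1, p2, k3] as OpenCV has them; the pictures are not rectified), "pose" (4x4, takes a point from camera to world coordinates). Camera axes: x right, y up, looking along -z (the intrinsics and any distortion apply to the point x, -y, -z); pixel columns grow to the right and rows downward; lengths in m; the calibration is good to about 2 mm. A picture is of the moment at which its call begins. camera_params takes no time and is no camera call.
- bot.finish_job(): hands the job in; it is judged then, once.
The state is a dict: "time": time; "joint_pos": joint angles; "dq": joint speeds; "joint_efforts": joint torques, N m; "eef_pos": TCP position; "tool_rot": TCP orientation; "wrist_force": force on the tool from outside, world axes, zero at the start; "ft_torque": the same for the moment, N m; "gripper_width": opening from 0.0 (shut) to 1.0 (fully open); "gripper_force": force on a finger pad.
Only numpy, scipy, OpenCV 4.12 (cv2) and the standard library are available. Lean on these libraries where they do the work, as an engineer would, in place of code of your own. Each camera call takes 0.05 s, during which the arm holds its last target. There are 200 camera calls.

## Task

The swing arm of the ribbon mitre guide is pinned in the middle hole. Hook a fingertip (or both, shut together) under the brass pull ring without pinching it, raise the spring index pin until it is out of its hole, swing the arm to the neighbouring hole beside the red tab, and let the pin drop fully home there. Do not run on toward the next hole or swing the wrong way, do not haul hard on the ring, and leave the spool, the tin and the wooden former where they stand.

Things in the scene. Friction and masses are not known exactly. Their poses are not given: they have to be found in the camera images.
- mitre_base: Fixed green base of the mitre guide, 16 mm thick: a fan of radius 215 mm opening toward the robot, with a 340 mm wide part and wooden fence (top at 38 mm) behind. Origin: under the arm's vertical pivot, on the table. Its -x axis points from the pivot to the middle hole, toward the robot; z up. Its place, and its yaw (up to 0.3 rad either way), change between episodes.
- middle_hole (a point): Mouth of the middle index hole in the base's top. Five holes (14 mm wide, black with brass rims) lie on a circle of radius 170 mm round the pivot, 15 degrees (0.262 rad) apart: this one on the base's -x axis and two on either side.
- swing_arm (a joint): Swing arm's angle about its pivot, rad; 0 (start) = middle hole, positive = counter-clockwise from above (ring end goes to the base's -y). Holes at -0.524, -0.262, 0, 0.262, 0.524. Aluminium bar 30 mm wide, top 34 mm above the table, reaching 188 mm from the pivot. It turns easily (about 1 N at the ring), stays where left, and cannot turn while the pin is in a hole.
- pin (a joint): Height of the spring index pin above fully home, m: 0 = home in a hole, 0.024 = top stop. Clear of its hole above 0.010. Its spring pushes down with 4.5 N at home, 7.7 N at the top. Pin 10 mm thick, round nose, 170 mm from the pivot. Let go within about 4 mm of a hole's centre it finds its way in; farther off it rides on the base at 0.010.
- pin_housing (a point): Centre of the top of the dark round housing (22 mm across) on the arm's end through which the pin runs, 56 mm above the table; it turns with the arm but does not rise.
- ring: Oval brass pull ring fixed rigidly on the pin's top: 60 mm wide (across the arm) by 46 mm inside, wire 6 mm. Origin: its centre, 96 mm above the table with the pin home, 155 mm from the pivot. +x is level, along the arm from ring to pivot (away from the robot); z up. The ring leans 35 degrees from upright toward the pivot: its lowest point, on the pin, is 15 mm toward the robot and 21 mm lower.
- ring_top (a point): Middle of the wire at the ring's topmost point, 15 mm nearer the pivot than its centre and 21 mm higher. Fingers tilted 30 to 45 degrees from vertical, pointing down and along the ring's +x, pass freely through the ring; raised straight up they lift this part, and the pin with it. Beneath is only the arm's top, 34 mm above the table, with a thin straight-edge up to 39 mm.
- tab_red: Fixed red disc 18 mm across, 4 mm thick, on the base's rim 200 mm from the pivot, right outside the hole that is wanted: the one next to the middle hole on either the base's +y or -y side (changes between episodes). Origin: centre of its underside.
- tab_white: Fixed white disc of the same size, outside the hole on the other side of the middle (not wanted).
- spool_centre (a point): Centre of a loose blue ribbon spool standing upright, 48 mm across and 55 mm tall; leave it.
- tin_centre (a point): Centre of a loose upright metal tin, 60 mm across and 75 mm tall; leave it.
- former_centre (a point): Centre of a loose domed wooden former, 72 mm across and 68 mm tall; leave it.

How it is judged:
By the outcome, as a careful person would: the job done as asked, in the order asked, and still so for the second after the job is handed in, with the robot touching nothing.
It also fails if it takes over 45 s, if anything falls off the work surface, if the arm or the gripper's body presses on something with over 40 N, if the wrist force passes 120 N, or if a joint passes its speed limit or range.

## Working session

There is one attempt and no reset: what is moved stays moved. The work goes in short steps, Python scripts to look and compute and a tool call to move; the robot and the scene stay as the last step left them, time stands still between calls to the robot, and variables do not carry over. Pictures are saved under pics/ and viewed, at most 10 in all, crops included, and the job is handed in when it is done.

Besides the shell and the picture viewer there is one more tool, called after ">>>" as a command line: name --argument value ..., lists and objects as JSON in quotes. carry_out: Moves the arm, as the interface text tells. Shift numbers are shares of 10 cm and turn numbers shares of 45 degrees, none past 1 either way. Its arguments: {"type":"object","properties":{"moves":{"type":"array"},"jaw":{"type":"number"}},"required":["moves"]}

```bash
mkdir -p pics; ls; python3 - <<'E'
from cell import bot, snapshot, camera_params
import cv2, numpy as np
for n in("scene","top"):
    p,d=snapshot(n); cv2.imwrite(f"pics/{n}0.png",cv2.resize(p[:,:,::-1],(768,576))); np.save(f"{n}0.npy",d); cv2.imwrite(f"{n}0raw.png",p[:,:,::-1])
    c=camera_params(n); print(n,np.round(c["mtx"],1).tolist(),np.round(c["pose"],3).tolist(),c["dist_coeffs"])
o=bot.get_obs();print(o)
E
```

```text
pics
scene [[394.2, 0.0, 260.8], [0.0, 394.2, 194.5], [0.0, 0.0, 1.0]] [[-0.633, -0.434, 0.641, 1.086], [0.774, -0.367, 0.515, 0.433], [0.012, 0.822, 0.569, 0.538], [0.0, 0.0, 0.0, 1.0]] [-0.06057243  0.          0.          0.          0.        ]
top [[396.7, 0.0, 254.6], [0.0, 396.7, 189.3], [0.0, 0.0, 1.0]] [[0.029, 0.986, -0.166, 0.438], [-1.0, 0.028, -0.005, 0.008], [-0.001, 0.166, 0.986, 0.897], [0.0, 0.0, 0.0, 1.0]] [0.02050948 0.         0.         0.         0.        ]
{'time': 0.1, 'joint_pos': array([ 1.11204219e+00,  4.23734301e-01,  1.63061107e+00, -1.60584064e-05,
        1.08859421e+00, -1.89746086e-02]), 'dq': array([-1.09240414e-04, -2.19005929e-03, -1.85317211e-03, -1.24049836e-04,
        5.74453565e-04,  6.98558178e-05]), 'joint_efforts': array([-1.15542571e-04, -5.45617962e+01, -2.74325198e+01,  6.44352240e-02,
        1.88091741e-02, -1.16736726e-05]), 'eef_pos': array([0.26582003, 0.56507023, 0.20129924]), 'tool_rot': array([ 2.18118355e-01,  9.75922092e-01, -6.56024516e-04, -1.52431784e-04]), 'wrist_force': array([-0.65964667, -1.05551575, -0.13161607]), 'ft_torque': array([ 0.0432573 , -0.01758797, -0.00518121]), 'gripper_force': 0.0, 'gripper_width': 0.9960559282262175}
```

View pics/top0.png

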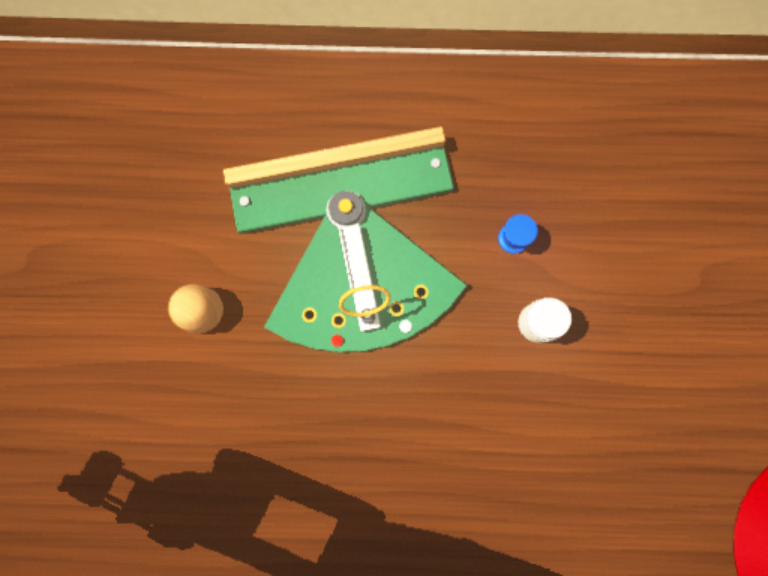

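View pics/scene0.png

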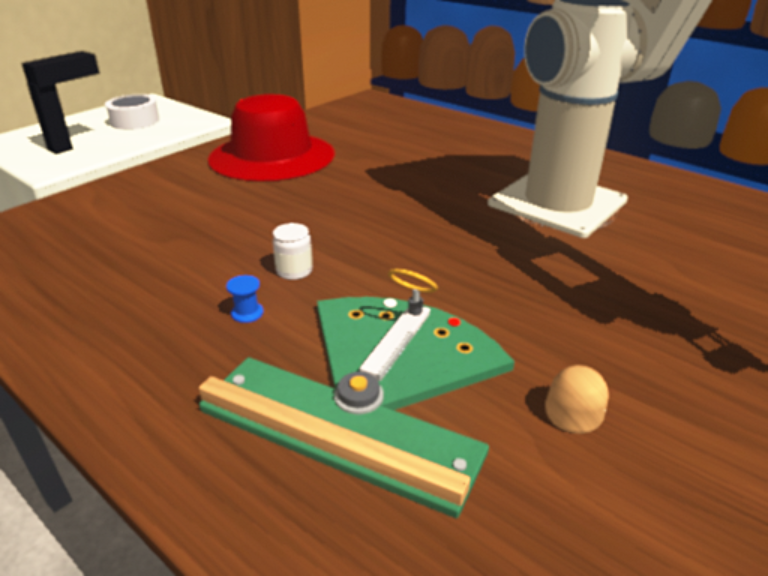

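The top view shows holes at about (309,315), (338,321), (396,309) and (421,292), the red tab at (337,341), the white tab at (405,326) and the pivot knob at (345,206). The ring spans x 340–390 near y 300. Red is on the world +y side, so the target arm angle is -0.262. The scene view agrees with this.

```bash
cat > h.py <<'E'
import numpy as np, cv2
from cell import camera_params
from scipy.spatial.transform import Rotation as R
def proj(n,P):
    c=camera_params(n);T=np.linalg.inv(c["pose"]);q=np.atleast_2d(P)@T[:3,:3].T+T[:3,3]
    q=q*[1,-1,-1]
    return cv2.projectPoints(q,np.zeros(3),np.zeros(3),c["mtx"],c["dist_coeffs"])[0][:,0]
def base(p,P):  # p=x,y,yaw of base
    return np.atleast_2d(P)@R.from_euler('z',p[2]).as_matrix().T+[p[0],p[1],0]
def polar(r,a,z): return [-r*np.cos(a),-r*np.sin(a),z]   # arm angle a
E
python3 - <<'E'
from h import *
from scipy.optimize import least_squares
s=.2618
M=[polar(.17,a,.016) for a in(-2*s,-s,s,2*s)]+[polar(.2,-s,.02),polar(.2,s,.02)]
obs={"top":np.array([(309,315),(338,321),(396,309),(421,292),(337,341),(405,326)])/1.5-.17,
"scene":np.array([(465,348),(442,332),(387,315),(356,314),(454,322),(390,303)])/1.5-.17}
for ns in (["top"],["scene"],["top","scene"]):
    r=least_squares(lambda p:np.concatenate([(proj(n,base(p,M))-obs[n]).ravel() for n in ns]),[.6,.05,0.1])
    print(ns,r.x.round(4),np.abs(r.fun).max().round(2))
p=r.x; np.save("p.npy",p)
ring=base(p,[polar(.155,0,.096),polar(.14,0,.117),polar(.17,0,.075),polar(.17,0,.056)])
print(ring.round(4))
for n in("top","scene"):print(n,(proj(n,ring)*1.5).round(0).tolist())
# enlarged crop for check
for n in("top","scene"):
    im=cv2.imread(n+"0raw.png")
    uv=proj(n,ring); c=uv[0].astype(int)
    k=6; cr=cv2.resize(im[c[1]-45:c[1]+45,c[0]-60:c[0]+60],None,fx=k,fy=k,interpolation=cv2.INTER_CUBIC)
    t=np.linspace(0,2*np.pi,60)
    e=base(p,[polar(.155-(.0262*np.sin(a)*np.sin(.611)),0,.096+.0262*np.sin(a)*np.cos(.611)) for a in t]); 
    yaw=p[2]; e+=np.outer(.033*np.cos(t),[-np.sin(yaw),np.cos(yaw),0])
    for q in (proj(n,np.vstack([e,base(p,M)]))-c+[60,45]+.5)*k: cv2.circle(cr,tuple(int(v) for v in q),2,(255,0,255),-1)
    cv2.imwrite(f"pics/{n}1.png",cr)
E
cd pics; python3 -c "
import cv2;cv2.imwrite('both1.png',cv2.resize(cv2.vconcat([cv2.imread('top1.png'),cv2.imread('scene1.png')]),(400,600)))"
```

```text
['top'] [0.6988 0.0715 0.2353] 0.31
['scene'] [0.6996 0.073  0.2273] 0.74
['top', 'scene'] [0.6988 0.0722 0.232 ] 1.2
[[0.5479 0.0365 0.096 ]
 [0.5625 0.04   0.117 ]
 [0.5334 0.0331 0.075 ]
 [0.5334 0.0331 0.056 ]]
top [[363.0, 301.0], [361.0, 288.0], [366.0, 314.0], [366.0, 315.0]]
scene [[412.0, 280.0], [408.0, 272.0], [416.0, 287.0], [415.0, 299.0]]
```

View pics/both1.png

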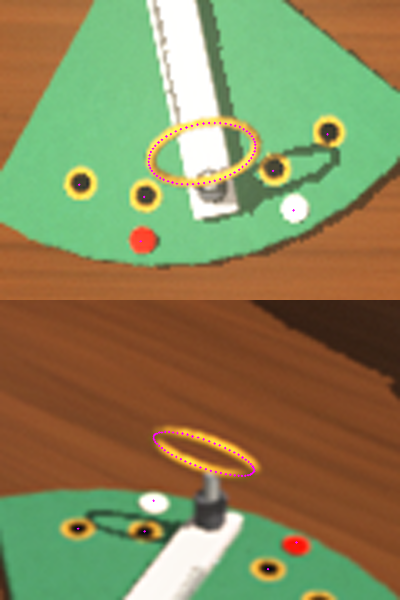

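The model overlays the holes and the ring very well in both views. The base is at (0.699, 0.072) with yaw 0.232. Next I write a planning helper and start moving.

```bash
cat >> h.py <<'E'
from cell import bot
p=np.load("p.npy")
def toolR(tilt,arm=0):
    y=p[2]+arm; b=np.array([np.cos(y),np.sin(y),0]); e=np.array([0,0,1.])
    z=np.sin(tilt)*b-np.cos(tilt)*e; x=-np.cos(tilt)*b-np.sin(tilt)*e
    return np.column_stack([x,np.cross(z,x),z])
def target(s,tilt,arm=0,up=0,rc=.155,zc=.096):  # TCP s past ring centre along fingers
    A=toolR(tilt,arm); return base(p,polar(rc,arm,zc+up))[0]+s*A[:,2],A
def rel(t,A):
    o=bot.get_obs();C=R.from_quat(o["tool_rot"])
    print("shift",(C.inv().apply(t-o["eef_pos"])*10).round(3),"turn",((C.inv()*R.from_matrix(A)).as_rotvec()/(np.pi/4)).round(3),
     "| q",o["joint_pos"].round(2),"eef",o["eef_pos"].round(4),"F",o["wrist_force"].round(1),"t",round(o["time"],2))
E
python3 -c "
from h import *;import math
rel(*target(-.12,math.radians(40)))"
```

```text
shift [-4.199 -4.061  0.139] turn [-0.3   -0.855 -0.819] | q [ 1.11  0.42  1.63 -0.    1.09 -0.02] eef [0.2658 0.5651 0.2013] F [-0.7 -1.1 -0.1] t 0.1
```

>>> carry_out --moves '[[[-0.9, -0.75, -0.5], [0, 0, 0]], [[-0.9, -0.75, -0.5], [0, 0, 0]], [[-0.9, -0.75, -0.5], [0, 0, 0]], [[-0.9, -0.75, -0.5], [0, 0, 0]], [[-0.9, -0.75, -0.5], [0, 0, 0]]]' --jaw 0

```text
time: 0.52
eef_pos: [0.3166, 0.4583, 0.253]
tool_rot: [0.219, 0.976, 0.001, 0.0]
wrist_force: [0.3, -0.0, 0.2]
gripper_width: 0.659
gripper_force: 0.0
```

>>> carry_out --moves '[[[-0.9, -0.9, 0], [-0.06, -0.17, -0.164]], [[-0.9, -0.9, 0], [-0.12, -0.34, -0.33]], [[-0.9, -0.9, 0], [-0.15, -0.43, -0.41]], [[-0.9, -0.9, 0], [-0.15, -0.43, -0.41]], [[-0.9, -0.9, 0], [-0.15, -0.43, -0.41]]]'

```text
time: 0.93
eef_pos: [0.3562, 0.3371, 0.2501]
tool_rot: [0.055, 0.983, 0.019, 0.176]
wrist_force: [-0.5, 0.5, -0.2]
gripper_width: 0.281
gripper_force: 0.0
```

```bash
python3 -c "
from h import *;import math
rel(*target(-.12,math.radians(40)))"
```

```text
shift [-1.238 -3.08   0.93 ] turn [-0.151 -0.425 -0.405] | q [ 0.91  0.06  2.05 -0.37  0.83 -0.33] eef [0.3562 0.3371 0.2501] F [-0.5  0.5 -0.2] t 0.93
```

>>> carry_out --moves '[[[-0.4, -1, 0.2], [-0.05, -0.14, -0.135]], [[-0.4, -1, 0.2], [-0.1, -0.28, -0.27]], [[-0.4, -1, 0.2], [-0.151, -0.425, -0.405]], [[-0.4, -1, 0.2], [-0.151, -0.425, -0.405]], [[-0.4, -1, 0.2], [-0.151, -0.425, -0.405]]]'

```text
time: 1.35
eef_pos: [0.3917, 0.2346, 0.2394]
tool_rot: [-0.107, 0.934, 0.04, 0.339]
wrist_force: [0.3, -0.1, 0.3]
gripper_width: 0.007
gripper_force: 0.0
```

```bash
python3 -c "
from h import *;import math
rel(*target(-.12,math.radians(40)))"
```

```text
shift [ 0.097 -2.287  0.585] turn [-0.001 -0.001 -0.005] | q [ 0.74 -0.08  2.38 -1.01  0.38 -0.19] eef [0.3917 0.2346 0.2394] F [ 0.3 -0.1  0.3] t 1.35
```

```bash
cat > kin.py <<'E'
from h import *
from scipy.optimize import least_squares
D=[([1.112,.4237,1.6306,0,1.0886,-.019],[.2658,.5651,.2013],[.2181,.9759,-.0007,-.0002])]
def fk(q,k):
    h,a,b,L=k[:4]
    rz=lambda t:R.from_euler('z',t); ry=lambda t:R.from_euler('y',t)
    B=rz(q[0])*ry(q[1]); P=np.array([0,0,h])+B.apply([0,0,a]); B=B*ry(q[2]); P=P+B.apply([0,0,b])
    B=B*rz(q[3])*ry(q[4])*rz(q[5]); return P+B.apply([0,0,L]),B
E
python3 - <<'E'
from kin import *
o=bot.get_obs()
D.append((o["joint_pos"],o["eef_pos"],o["tool_rot"]))
f=lambda k:np.concatenate([fk(np.array(q),k)[0]-x for q,x,_ in D])
r=least_squares(f,[.4,.4,.4,.2]);print(r.x,np.abs(r.fun).max())
np.save("k.npy",r.x)
for q,x,t in D: print((fk(np.array(q),r.x)[1].inv()*R.from_quat(t)).as_rotvec().round(3))
C=fk(np.array(D[1][0]),r.x)[1].inv()*R.from_quat(D[1][2])
def ik(t,A,q0):
    def g(q):
        P,B=fk(q,r.x); return np.concatenate([(P-t)*5,(R.from_matrix(A).inv()*B*C).as_rotvec()])
    lo=[-3,-.9,.09,-1.31,.11,-2.54];hi=[3,2.11,2.58,4.45,2.69,2.54]
    return least_squares(g,np.clip(q0,lo,hi),bounds=(lo,hi))
for tilt in (30,35,40,45):
  for s,arm,up in ((-.12,0,.0),(-.06,0,0),(.03,0,0),(.03,0,.025),(.03,-.262,.025)):
    for q0 in (D[1][0],[.1,-.1,2.4,2.8,.4,2.2],[.1,0,2,0.,.3,-1.7]):
      S=ik(*target(s,np.radians(tilt),arm,up),q0)
      if S.cost<1e-5: print(tilt,s,arm,up,S.x.round(2));
E
```

```text
[0.18028982 0.58243678 0.4355571  0.30482342] 0.01085692770111124
[0.    0.    1.571]
[-0.    -0.     1.571]
30 -0.12 0 0.0 [-0.04  0.04  2.28  0.41  0.33 -2.2 ]
30 -0.12 0 0.0 [-0.04  0.04  2.28  0.41  0.33 -2.2 ]
30 -0.06 0 0 [-0.01  0.17  2.3   0.67  0.2  -2.44]
30 -0.06 0 0 [-0.01  0.17  2.3   0.67  0.2  -2.44]
30 0.03 -0.262 0.025 [ 0.2   0.33  2.27 -1.29  0.12 -0.09]
30 0.03 -0.262 0.025 [ 0.2   0.33  2.27 -1.29  0.12 -0.09]
35 0.03 0 0 [0.   0.39 2.34 2.51 0.23 1.99]
35 0.03 0 0.025 [0.   0.33 2.32 2.26 0.17 2.25]
35 0.03 -0.262 0.025 [0.21 0.33 2.32 4.04 0.17 0.88]
40 -0.06 0 0 [-0.05  0.18  2.44  2.28  0.24  2.2 ]
40 0.03 0 0 [-0.01  0.4   2.39  2.7   0.37  1.8 ]
40 0.03 0 0.025 [-0.01  0.34  2.37  2.59  0.3   1.91]
40 0.03 -0.262 0.025 [0.22 0.34 2.37 3.7  0.3  1.22]
45 -0.12 0 0.0 [-0.13  0.04  2.53  2.18  0.31  2.25]
45 -0.06 0 0 [-0.08  0.2   2.51  2.55  0.4   1.9 ]
45 0.03 0 0 [-0.02  0.43  2.44  2.78  0.53  1.71]
45 0.03 0 0.025 [-0.02  0.37  2.42  2.72  0.45  1.77]
45 0.03 -0.262 0.025 [0.23 0.37 2.42 3.57 0.45 1.36]
```

```bash
cat > kin.py <<'E'
from h import *
from scipy.optimize import least_squares
lo=np.array([-3,-.9,.09,-1.31,.11,-2.54]);hi=np.array([3,2.11,2.58,4.45,2.69,2.54])
def fk(q,k):
    h,a,b,L,c,r0=k
    rz=lambda t:R.from_euler('z',t); ry=lambda t:R.from_euler('y',t)
    B=rz(q[0]); P=np.array([0,0,h])+B.apply([r0,0,0]); B=B*ry(q[1]); P=P+B.apply([0,0,a]); B=B*ry(q[2]); P=P+B.apply([c,0,b])
    B=B*rz(q[3])*ry(q[4])*rz(q[5]+np.pi/2); return P+B.apply([0,0,L]),B
def ik(t,A,q0,k):
    def g(q):
        P,B=fk(q,k); return np.concatenate([(P-t)*5,(R.from_matrix(A).inv()*B).as_rotvec()])
    return least_squares(g,np.clip(q0,lo+1e-3,hi-1e-3),bounds=(lo,hi))
FL=R.from_euler('z',np.pi).as_matrix()
def frel(ta,Ra,tb,Rb): return (Ra.inv().apply(tb-ta)*10).round(3),((Ra.inv()*Rb).as_rotvec()/(np.pi/4)).round(3)
E
python3 - <<'E'
from kin import *
o=bot.get_obs()
D=[([1.112,.4237,1.6306,0,1.0886,-.019],[.2658,.5651,.2013]),([.91,.06,2.05,-.37,.83,-.33],[.3562,.3371,.2501]),(o["joint_pos"],o["eef_pos"])]
w=[1,.3,1]
f=lambda k:np.concatenate([w_*(fk(q,k)[0]-x) for w_,(q,x) in zip(w,D)]+[(k-[.2,.5,.4,.3,0,0])*.003])
r=least_squares(f,[.18,.58,.43,.3,0,0]);k=r.x;print(k.round(3),np.abs(r.fun[:9]).max());np.save("k.npy",k)
T=np.radians(45)
for s,up,arm,rc in ((-.06,0,0,.155),(-.06,.1,0,.155),(.03,0,0,.155),(.03,.025,0,.155),(.03,.025,-.262,.155)):
    t,A=target(s,T,arm,up,rc); S=ik(t,A@FL,[0,.2,2.5,2.7,.4,-1.3],k); print(s,up,arm,S.cost,S.x.round(3),t.round(3))
q=o["joint_pos"]
way=[q,np.array([.45,-.15,2.3,.3,.5,-.5]),np.array([.15,-.1,2.4,1.6,.5,-1.0])]
for a in way+[np.array([-.08,0,2.45,2.55,.5,-1.24])]: 
    P,B=fk(a,k);print(a.round(2),P.round(3),B.as_matrix()[:,2].round(2))
E
```

```text
[0.234 0.548 0.417 0.292 0.053 0.055] 0.01073251766634381
-0.06 0 0 4.142343003655211e-20 [-0.067  0.309  2.502  2.671  0.478 -1.361] [0.507 0.027 0.138]
-0.06 0.1 0 7.14308049590641e-24 [-0.067  0.003  2.374  1.562  0.21  -0.206] [0.507 0.027 0.238]
0.03 0 0 1.1479463065145259e-23 [-0.016  0.553  2.402  2.831  0.606 -1.49 ] [0.569 0.041 0.075]
0.03 0.025 0 5.105646451564915e-29 [-0.016  0.475  2.391  2.785  0.521 -1.436] [0.569 0.041 0.1  ]
0.03 0.025 -0.262 3.989667830412968e-28 [ 0.226  0.475  2.39   3.509  0.521 -1.71 ] [0.565 0.076 0.1  ]
[ 0.74 -0.08  2.38 -1.01  0.38 -0.19] [0.392 0.235 0.239] [ 0.63  0.15 -0.77]
[ 0.45 -0.15  2.3   0.3   0.5  -0.5 ] [0.373 0.226 0.252] [ 0.37  0.34 -0.86]
[ 0.15 -0.1   2.4   1.6   0.5  -1.  ] [0.443 0.208 0.295] [ 0.58  0.57 -0.57]
[-0.08  0.    2.45  2.55  0.5  -1.24] [0.537 0.035 0.304] [ 0.88  0.2  -0.42]
```

```bash
sed -i 's/h,a,b,L,c,r0=k/h,a,b,L,c,r0,dy=k/; s/apply(\[r0,0,0\])/apply([r0,dy,0])/' kin.py
python3 - <<'E'
from kin import *
o=bot.get_obs()
D=[([1.112,.4237,1.6306,0,1.0886,-.019],[.2658,.5651,.2013]),([.91,.06,2.05,-.37,.83,-.33],[.3562,.3371,.2501]),(o["joint_pos"],o["eef_pos"])]
w=[1,.3,1]
f=lambda k:np.concatenate([w_*(fk(q,k)[0]-x) for w_,(q,x) in zip(w,D)]+[(k-[.2,.5,.4,.3,0,0,0])*.001])
r=least_squares(f,[.18,.58,.43,.3,0,0,0]);k=r.x;print(k.round(3),r.fun[:9].round(4));np.save("k.npy",k)
T=np.radians(45)
for s,up,arm,rc in ((-.06,0,0,.155),(.03,0,0,.155),(.03,.025,0,.155),(.03,.025,-.262,.155)):
    t,A=target(s,T,arm,up,rc); S=ik(t,A@FL,[0,.2,2.5,2.7,.4,-1.3],k); print(s,up,arm,S.cost,S.x.round(3),t.round(3))
q=o["joint_pos"]
way=[q,np.array([.45,-.15,2.3,.3,.5,-.5]),np.array([.15,-.1,2.4,1.6,.5,-1.0])]
for a in way+[np.array([-.08,0,2.45,2.55,.5,-1.24])]: 
    P,B=fk(a,k);print(a.round(2),P.round(3),B.as_matrix()[:,2].round(2))
# first leg in moves: 10 rows towards way[1]
P0,B0=fk(q,k)
for i in range(1,6):
    a=q+(way[1]-q)*i/10; print(*frel(P0,B0,*fk(a,k)))
E
```

```text
[ 0.31   0.564  0.484  0.33   0.076 -0.     0.012] [-0.      0.      0.      0.0004 -0.0004 -0.0002 -0.0001  0.0001  0.    ]
-0.06 0 0 4.643236539985339e-31 [-0.139  0.301  2.451  2.497  0.44  -1.242] [0.507 0.027 0.138]
0.03 0 0 3.266783882501549e-26 [-0.071  0.535  2.34   2.715  0.535 -1.416] [0.569 0.041 0.075]
0.03 0.025 0 1.1782117176031964e-30 [-0.071  0.462  2.338  2.655  0.468 -1.347] [0.569 0.041 0.1  ]
0.03 0.025 -0.262 1.1793948258299281e-22 [ 0.211  0.462  2.337  3.532  0.459 -1.752] [0.565 0.076 0.1  ]
[ 0.74 -0.08  2.38 -1.01  0.38 -0.19] [0.392 0.235 0.239] [ 0.63  0.15 -0.77]
[ 0.45 -0.15  2.3   0.3   0.5  -0.5 ] [0.37  0.244 0.254] [ 0.37  0.34 -0.86]
[ 0.15 -0.1   2.4   1.6   0.5  -1.  ] [0.442 0.239 0.302] [ 0.58  0.57 -0.57]
[-0.08  0.    2.45  2.55  0.5  -1.24] [0.542 0.057 0.313] [ 0.88  0.2  -0.42]
[ 0.052 -0.094  0.001] [0.017 0.047 0.149]
[ 0.107 -0.162 -0.005] [0.029 0.094 0.298]
[ 0.159 -0.202 -0.017] [0.035 0.141 0.447]
[ 0.205 -0.216 -0.034] [0.035 0.187 0.595]
[ 0.237 -0.203 -0.056] [0.028 0.232 0.743]
```

>>> carry_out --moves '[[[0.05, -0.1, 0], [0.017, 0.047, 0.15]], [[0.11, -0.16, 0], [0.03, 0.095, 0.3]], [[0.16, -0.2, -0.02], [0.035, 0.14, 0.445]], [[0.2, -0.22, -0.03], [0.035, 0.19, 0.595]], [[0.24, -0.2, -0.06], [0.03, 0.23, 0.74]]]'

```text
time: 1.77
eef_pos: [0.3764, 0.2134, 0.2304]
tool_rot: [0.169, 0.952, 0.117, 0.229]
wrist_force: [-0.7, -0.6, 0.9]
gripper_width: 0.005
gripper_force: 0.0
```

```bash
cat > leg.py <<'E'
import sys
from kin import *
np.set_printoptions(suppress=True)
k=np.load("k.npy");o=bot.get_obs();q=o["joint_pos"];P0,B0=fk(q,k)
print("q",q.round(2),"eef",o["eef_pos"].round(3),"model err",(P0-o["eef_pos"]).round(4),"t",o["time"])
goal=np.array(eval(sys.argv[1]));n=int(sys.argv[2])
for i in range(1,min(n,5)+1): print(*[v.tolist() for v in frel(P0,B0,*fk(q+(goal-q)*i/n,k))],fk(q+(goal-q)*i/n,k)[0].round(3))
E
python3 leg.py "[.45,-.15,2.3,.3,.5,-.5]" 5
python3 - <<'E'
from kin import *
k=np.load("k.npy")
for up,s in ((.05,-.06),(.08,-.06),(0,-.09)):
  t,A=target(s,np.radians(45),0,up);print(ik(t,A@FL,[0,.2,2.5,2.7,.4,-1.3],k).x.round(3),t)
E
```

```text
q [ 0.6  -0.12  2.34 -0.35  0.45 -0.34] eef [0.376 0.213 0.23 ] model err [-0.0002  0.      0.    ] t 1.7667
[0.039, 0.012, -0.021] [-0.013, 0.05, 0.144] [0.372 0.216 0.231]
[0.071, 0.053, -0.05] [-0.032, 0.1, 0.286] [0.369 0.22  0.234]
[0.092, 0.121, -0.087] [-0.059, 0.15, 0.427] [0.368 0.227 0.238]
[0.095, 0.214, -0.133] [-0.092, 0.199, 0.566] [0.368 0.235 0.245]
[0.078, 0.33, -0.189] [-0.133, 0.247, 0.704] [0.37  0.244 0.254]
[-0.139  0.14   2.421  2.137  0.308 -0.857] [0.50665871 0.02676303 0.18842641]
[-0.139  0.053  2.395  1.784  0.265 -0.489] [0.50665871 0.02676303 0.21842641]
[-0.168  0.209  2.479  2.356  0.4   -1.117] [0.48601394 0.02188518 0.15963961]
```

>>> carry_out --moves '[[[0.04, 0.01, -0.02], [-0.013, 0.05, 0.144]], [[0.07, 0.05, -0.05], [-0.03, 0.1, 0.286]], [[0.09, 0.12, -0.09], [-0.06, 0.15, 0.427]], [[0.095, 0.21, -0.13], [-0.09, 0.2, 0.566]], [[0.08, 0.33, -0.19], [-0.13, 0.25, 0.7]]]'

```text
time: 2.18
eef_pos: [0.3692, 0.2444, 0.2539]
tool_rot: [0.395, 0.881, 0.239, 0.103]
wrist_force: [0.1, 0.0, -0.6]
gripper_width: 0.0
gripper_force: 0.0
```

```bash
python3 leg.py "[.15,-.1,2.4,1.6,.5,-1.0]" 9
```

```text
q [ 0.45 -0.15  2.3   0.3   0.51 -0.51] eef [0.369 0.244 0.254] model err [-0.0002 -0.      0.    ] t 2.1833
[0.065, 0.01, 0.02] [-0.027, 0.059, 0.131] [0.366 0.25  0.253]
[0.108, 0.051, 0.03] [-0.063, 0.112, 0.263] [0.366 0.256 0.254]
[0.124, 0.117, 0.03] [-0.105, 0.16, 0.396] [0.369 0.261 0.257]
[0.107, 0.203, 0.02] [-0.154, 0.201, 0.529] [0.376 0.265 0.262]
[0.056, 0.302, 0.001] [-0.21, 0.236, 0.662] [0.385 0.266 0.269]
```

>>> carry_out --moves '[[[0.065, 0.01, 0.02], [-0.027, 0.06, 0.13]], [[0.11, 0.05, 0.03], [-0.06, 0.11, 0.263]], [[0.12, 0.12, 0.03], [-0.105, 0.16, 0.396]], [[0.11, 0.2, 0.02], [-0.154, 0.2, 0.53]], [[0.06, 0.3, 0], [-0.21, 0.236, 0.66]]]'

```text
time: 2.6
eef_pos: [0.3854, 0.2657, 0.2694]
tool_rot: [0.574, 0.734, 0.364, -0.01]
wrist_force: [-0.6, 0.7, -0.4]
gripper_width: 0.006
gripper_force: 0.0
```

```bash
python3 leg.py "[.15,-.1,2.4,1.6,.5,-1.0]" 4;python3 leg.py "[-.168,.209,2.479,2.356,.4,-1.117]" 10
```

```text
q [ 0.28 -0.12  2.36  1.03  0.5  -0.79] eef [0.385 0.266 0.269] model err [-0.0001 -0.      0.    ] t 2.6
[-0.02, 0.137, -0.017] [-0.065, 0.033, 0.132] [0.397 0.264 0.277]
[-0.071, 0.293, -0.049] [-0.136, 0.062, 0.262] [0.411 0.259 0.285]
[-0.156, 0.461, -0.095] [-0.214, 0.084, 0.392] [0.426 0.251 0.294]
[-0.276, 0.634, -0.157] [-0.296, 0.102, 0.521] [0.442 0.239 0.302]
q [ 0.28 -0.12  2.36  1.03  0.5  -0.79] eef [0.385 0.266 0.269] model err [-0.0001 -0.      0.    ] t 2.6
[-0.16, 0.083, 0.055] [-0.043, 0.005, 0.173] [0.4   0.256 0.263]
[-0.354, 0.169, 0.097] [-0.092, 0.004, 0.347] [0.416 0.243 0.256]
[-0.582, 0.251, 0.126] [-0.146, -0.004, 0.521] [0.432 0.226 0.248]
[-0.844, 0.321, 0.14] [-0.204, -0.019, 0.696] [0.447 0.205 0.239]
[-1.135, 0.37, 0.138] [-0.267, -0.04, 0.87] [0.461 0.181 0.229]
```

>>> carry_out --moves '[[[-0.14, 0.07, 0.05], [-0.035, 0.005, 0.14]], [[-0.28, 0.135, 0.08], [-0.073, 0.004, 0.277]], [[-0.44, 0.2, 0.11], [-0.115, 0, 0.416]], [[-0.63, 0.265, 0.13], [-0.158, -0.007, 0.555]], [[-0.84, 0.32, 0.14], [-0.204, -0.02, 0.695]]]'

```text
time: 3.02
eef_pos: [0.4482, 0.2044, 0.2395]
tool_rot: [0.752, 0.521, 0.4, -0.055]
wrist_force: [0.4, -0.4, -0.3]
gripper_width: 0.004
gripper_force: 0.0
```

```bash
python3 leg.py "[-.168,.209,2.479,2.356,.4,-1.117]" 8
```

```text
q [ 0.1   0.01  2.4   1.56  0.46 -0.92] eef [0.448 0.204 0.239] model err [ 0.0002  0.     -0.    ] t 3.0167
[-0.165, 0.142, 0.018] [-0.049, -0.012, 0.131] [0.459 0.187 0.232]
[-0.349, 0.281, 0.026] [-0.1, -0.027, 0.261] [0.468 0.167 0.224]
[-0.554, 0.414, 0.023] [-0.154, -0.045, 0.391] [0.476 0.146 0.215]
[-0.777, 0.537, 0.008] [-0.211, -0.065, 0.521] [0.483 0.123 0.205]
[-1.018, 0.647, -0.018] [-0.269, -0.088, 0.651] [0.487 0.099 0.195]
```

>>> carry_out --moves '[[[-0.165, 0.14, 0.02], [-0.05, -0.012, 0.13]], [[-0.35, 0.28, 0.025], [-0.1, -0.027, 0.26]], [[-0.55, 0.415, 0.02], [-0.154, -0.045, 0.39]], [[-0.78, 0.54, 0.01], [-0.21, -0.065, 0.52]], [[-1, 0.64, -0.015], [-0.265, -0.086, 0.64]]]'

```text
time: 3.43
eef_pos: [0.4874, 0.0996, 0.1958]
tool_rot: [0.872, 0.275, 0.401, -0.057]
wrist_force: [-0.2, 0.3, 1.0]
gripper_width: 0.004
gripper_force: 0.0
```

```bash
python3 leg.py "[-.168,.209,2.479,2.356,.4,-1.117]" 4; python3 - <<'E'
from h import *
t,A=target(-.08,np.radians(45));rel(t,A@np.diag([-1,-1,1]))
E
```

```text
q [-0.07  0.13  2.45  2.05  0.42 -1.05] eef [0.487 0.1   0.196] model err [ 0.0005 -0.     -0.0001] t 3.4333
[-0.135, 0.157, 0.008] [-0.047, -0.018, 0.1] [0.49  0.081 0.187]
[-0.282, 0.311, 0.007] [-0.094, -0.036, 0.199] [0.49  0.061 0.178]
[-0.441, 0.459, -0.001] [-0.143, -0.056, 0.298] [0.489 0.042 0.169]
[-0.611, 0.6, -0.018] [-0.193, -0.077, 0.397] [0.486 0.022 0.16 ]
shift [-0.617  0.617  0.084] turn [-0.193 -0.077  0.397] | q [-0.07  0.13  2.45  2.05  0.42 -1.05] eef [0.4874 0.0996 0.1958] F [-0.2  0.3  1. ] t 3.43
```

Next I go to the pre-insertion pose and take a picture before inserting.

>>> carry_out --moves '[[[-0.14, 0.157, 0], [-0.047, -0.018, 0.1]], [[-0.28, 0.31, 0], [-0.094, -0.036, 0.2]], [[-0.44, 0.46, 0.02], [-0.143, -0.056, 0.3]], [[-0.617, 0.617, 0.08], [-0.193, -0.077, 0.397]], [[-0.617, 0.617, 0.08], [-0.193, -0.077, 0.397]]]'

```text
time: 3.85
eef_pos: [0.4922, 0.0227, 0.1517]
tool_rot: [0.918, 0.107, 0.379, -0.044]
wrist_force: [-0.4, 0.8, 1.1]
gripper_width: 0.007
gripper_force: 0.0
```

```bash
python3 - <<'E'
from h import *
from cell import snapshot
F=np.diag([-1,-1,1])
for s in(-.03,.035):
    t,A=target(s,np.radians(45));rel(t,A@F)
ims=[]
for n in("top","scene"):
    im=snapshot(n)[0][:,:,::-1]; c=proj(n,base(p,polar(.155,0,.096)))[0].astype(int)
    ims.append(cv2.resize(im[c[1]-60:c[1]+60,c[0]-65:c[0]+65],(400,370),interpolation=cv2.INTER_CUBIC))
cv2.imwrite("pics/pre.png",cv2.hconcat(ims))
E
```

```text
shift [ 0.013 -0.006  0.499] turn [0.001 0.003 0.002] | q [-0.16  0.24  2.47  2.41  0.41 -1.17] eef [0.4922 0.0227 0.1517] F [-0.4  0.8  1.1] t 3.85
shift [ 0.015 -0.007  1.149] turn [0.001 0.003 0.002] | q [-0.16  0.24  2.47  2.41  0.41 -1.17] eef [0.4922 0.0227 0.1517] F [-0.4  0.8  1.1] t 3.85
```

View pics/pre.png

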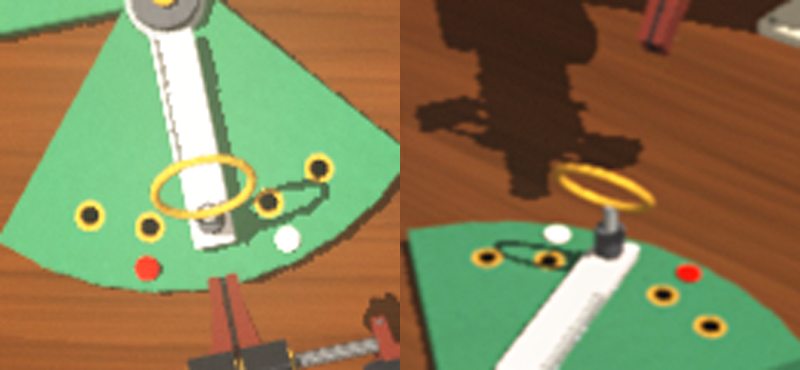

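The top crop shows the shut fingertips at about (222,280), in line with the arm, and the ring at about (205,185), undisturbed. Now inserting along the tool z axis.

>>> carry_out --moves '[[[0.01, -0.005, 0.25], [0, 0, 0]], [[0.015, -0.005, 0.5], [0, 0, 0]], [[0.015, -0.005, 0.7], [0, 0, 0]], [[0.015, -0.007, 0.85], [0, 0, 0]], [[0.015, -0.007, 1.0], [0, 0, 0]]]'

```text
time: 4.37
eef_pos: [0.5614, 0.0428, 0.0835]
tool_rot: [0.917, 0.112, 0.38, -0.044]
wrist_force: [-0.1, 0.4, 1.0]
gripper_width: 0.005
gripper_force: 0.0
```

>>> carry_out --moves '[[[0, 0, 0.1], [0, 0, 0]], [[0, 0, 0.19], [0, 0, 0]], [[0, 0, 0.19], [0, 0, 0]]]'

```text
time: 4.62
eef_pos: [0.5739, 0.0452, 0.0697]
tool_rot: [0.917, 0.111, 0.38, -0.044]
wrist_force: [-0.1, 0.5, -0.5]
gripper_width: 0.003
gripper_force: 0.0
```

```bash
python3 - <<'E'
from h import *
F=np.diag([-1,-1,1])
t,A=target(.04,np.radians(45));rel(t,A@F)
C=R.from_quat(bot.get_obs()["tool_rot"]);print("1cm up in tool:",(C.inv().apply([0,0,.1])).round(4))
E
```

```text
shift [-0.007  0.025  0.021] turn [-0.003  0.001  0.011] | q [-0.06  0.55  2.33  2.73  0.54 -1.43] eef [0.5739 0.0452 0.0697] F [-0.1  0.5 -0.5] t 4.62
1cm up in tool: [ 0.0707  0.0004 -0.0708]
```

>>> carry_out --moves '[[[0.035, 0.02, -0.035], [0, 0, 0]], [[0.07, 0.025, -0.07], [0, 0, 0]], [[0.106, 0.025, -0.106], [0, 0, 0]], [[0.106, 0.025, -0.106], [0, 0, 0]]]'

```text
time: 4.95
eef_pos: [0.5726, 0.0416, 0.0862]
tool_rot: [0.918, 0.111, 0.38, -0.043]
wrist_force: [-1.4, -0.0, -1.3]
gripper_width: 0.006
gripper_force: 0.7
```

>>> carry_out --moves '[[[0.02, 0, -0.02], [0, 0, 0]], [[0.035, 0, -0.035], [0, 0, 0]], [[0.05, 0, -0.05], [0, 0, 0]], [[0.05, 0, -0.05], [0, 0, 0]]]'

```text
time: 5.28
eef_pos: [0.5722, 0.0418, 0.0917]
tool_rot: [0.918, 0.111, 0.379, -0.043]
wrist_force: [-2.2, -1.8, -5.7]
gripper_width: 0.005
gripper_force: 3.1
```

>>> carry_out --moves '[[[0.025, 0, -0.025], [0, 0, 0]], [[0.05, 0, -0.05], [0, 0, 0]], [[0.08, 0, -0.08], [0, 0, 0]], [[0.08, 0, -0.08], [0, 0, 0]]]'

```text
time: 5.62
eef_pos: [0.5723, 0.042, 0.1034]
tool_rot: [0.918, 0.111, 0.379, -0.043]
wrist_force: [-4.6, -1.9, -7.7]
gripper_width: 0.008
gripper_force: 4.3
```

```bash
cat > look.py <<'E'
import sys
from h import *
from cell import snapshot
arm=float(sys.argv[1]);ims=[]
up=float(sys.argv[3])
for n in("scene","top"):
    im=snapshot(n)[0][:,:,::-1].copy(); c=proj(n,base(p,polar(.155,arm,.096)))[0].astype(int)
    k=5; cr=cv2.resize(im[c[1]-50:c[1]+50,c[0]-40:c[0]+40],None,fx=k,fy=k,interpolation=cv2.INTER_CUBIC)
    ray=[base(p,polar(.188,arm,.034)),base(p,polar(.06,arm,.034))]
    th=np.linspace(0,2*np.pi,40); yw=p[2]+arm
    e=np.vstack([base(p,polar(.155-.0262*np.sin(a)*np.sin(.611),arm,.096+up+.0262*np.sin(a)*np.cos(.611))) for a in th])+np.outer(.033*np.cos(th),[-np.sin(yw),np.cos(yw),0])
    for q in (proj(n,np.vstack(ray+[e]))-c+[40,50]+.5)*k: cv2.circle(cr,tuple(int(v) for v in q),1,(255,0,255),-1)
    ims.append(cr)
cv2.imwrite("pics/"+sys.argv[2],cv2.hconcat(ims))
o=bot.get_obs();print(o["eef_pos"].round(4),o["wrist_force"].round(1),o["joint_pos"].round(2),o["time"])
E
python3 look.py 0 lift.png 0.013
```

```text
[0.5723 0.042  0.1031] [-3.7 -1.  -8.3] [-0.07  0.45  2.33  2.63  0.45 -1.33] 5.7167
```

View pics/lift.png

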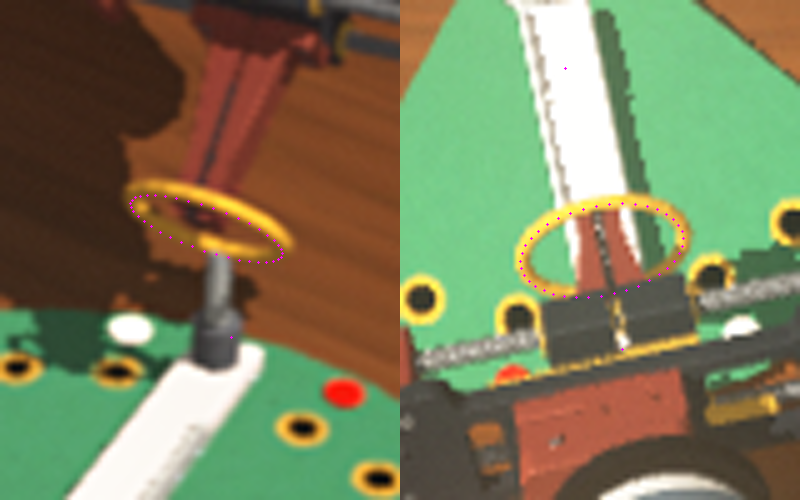

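The pin is up about 16 mm: the ring sits above the 13 mm overlay, and the force is about 8 N. It is clear of the hole, so I compute the arc about the pivot.

```bash
cat > arc.py <<'E'
import sys
from h import *
np.set_printoptions(suppress=True)
o=bot.get_obs();C=R.from_quat(o["tool_rot"]);x=o["eef_pos"];pv=np.array([p[0],p[1],0])
for da in eval(sys.argv[1]):
    Z=R.from_euler('z',da); t=pv+Z.apply(x-pv)
    print(da,(C.inv().apply(t-x)*10).round(3).tolist(),((C.inv()*Z*C).as_rotvec()/(np.pi/4)).round(3).tolist(),t.round(4))
rp=x-pv; print("finger polar: r",np.hypot(*rp[:2]).round(4),"arm angle",round(np.arctan2(-rp[1],-rp[0])-p[2],4),"z",x[2])
E
python3 arc.py "[-.02,-.045,-.07,-.095,-.12]"
```

```text
-0.02 [0.0, -0.026, 0.0] [-0.018, -0.0, 0.018] [0.5717 0.0445 0.1031]
-0.045 [0.001, -0.058, 0.001] [-0.04, -0.0, 0.041] [0.5711 0.0477 0.1031]
-0.07 [0.003, -0.091, 0.002] [-0.063, -0.0, 0.063] [0.5705 0.0509 0.1031]
-0.095 [0.005, -0.123, 0.004] [-0.085, -0.001, 0.086] [0.57   0.0541 0.1031]
-0.12 [0.008, -0.156, 0.007] [-0.108, -0.001, 0.108] [0.5696 0.0573 0.1031]
finger polar: r 0.13 arm angle 0.0022 z 0.10306144657799902
```

>>> carry_out --moves '[[[0, -0.026, 0], [-0.018, 0, 0.018]], [[0.001, -0.058, 0.001], [-0.04, 0, 0.041]], [[0.003, -0.091, 0.002], [-0.063, 0, 0.063]], [[0.005, -0.123, 0.004], [-0.085, 0, 0.086]], [[0.008, -0.156, 0.007], [-0.108, 0, 0.108]]]'

```text
time: 6.13
eef_pos: [0.5696, 0.0574, 0.1028]
tool_rot: [0.923, 0.055, 0.381, -0.02]
wrist_force: [-4.9, -1.1, -7.0]
gripper_width: 0.004
gripper_force: 4.0
```

```bash
python3 look.py -0.12 sw1.png 0.017;python3 arc.py "[-.02,-.045,-.07,-.09,-.11]"
```

```text
[0.5696 0.0583 0.1028] [-4.9 -0.8 -6.8] [ 0.06  0.45  2.34  3.05  0.43 -1.53] 6.2333
-0.02 [0.0, -0.026, 0.0] [-0.018, -0.0, 0.018] [0.5693 0.0609 0.1028]
-0.045 [0.002, -0.058, 0.001] [-0.04, -0.0, 0.041] [0.5691 0.0641 0.1028]
-0.07 [0.003, -0.091, 0.003] [-0.063, -0.0, 0.063] [0.5689 0.0674 0.1028]
-0.09 [0.005, -0.117, 0.004] [-0.081, -0.0, 0.081] [0.5688 0.07   0.1028]
-0.11 [0.007, -0.143, 0.006] [-0.099, -0.001, 0.099] [0.5688 0.0726 0.1028]
finger polar: r 0.13 arm angle -0.1253 z 0.10276685960950108
```

View pics/sw1.png

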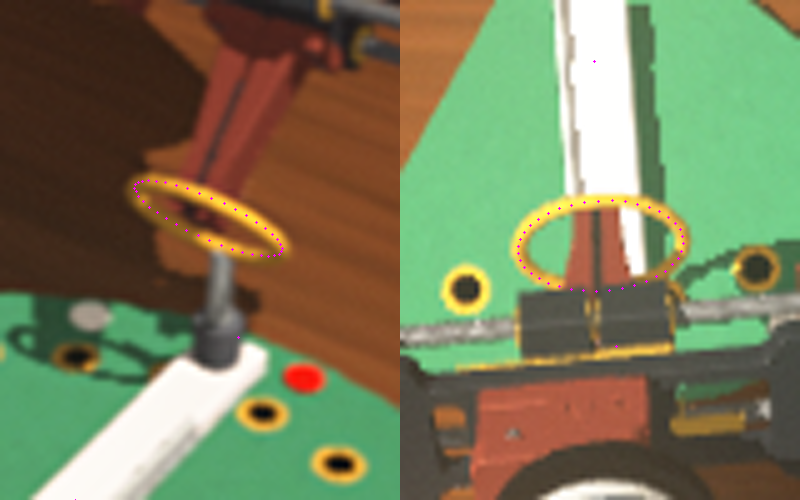

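The ring overlay at arm angle -0.12 matches in both views, so the arm follows closely and the pin is up about 17 mm. Continuing.

>>> carry_out --moves '[[[0, -0.026, 0], [-0.018, 0, 0.018]], [[0.002, -0.058, 0.001], [-0.04, 0, 0.041]], [[0.003, -0.091, 0.003], [-0.063, 0, 0.063]], [[0.005, -0.117, 0.004], [-0.081, 0, 0.081]], [[0.007, -0.143, 0.006], [-0.099, 0, 0.099]]]'

```text
time: 6.65
eef_pos: [0.5689, 0.0717, 0.1027]
tool_rot: [0.924, 0.004, 0.381, 0.001]
wrist_force: [-5.4, -0.6, -7.4]
gripper_width: 0.003
gripper_force: 4.4
```

```bash
python3 look.py -0.24 sw2.png 0.017;python3 arc.py "[-.01,-.02,-.03,-.04]"
```

```text
[0.5689 0.0723 0.1027] [-5.1 -0.9 -6.1] [ 0.17  0.45  2.33  3.43  0.44 -1.72] 6.75
-0.01 [0.0, -0.013, 0.0] [-0.009, -0.0, 0.009] [0.5689 0.0736 0.1027]
-0.02 [0.0, -0.026, 0.0] [-0.018, -0.0, 0.018] [0.5689 0.0748 0.1027]
-0.03 [0.001, -0.039, 0.001] [-0.027, -0.0, 0.027] [0.569  0.0761 0.1027]
-0.04 [0.001, -0.052, 0.001] [-0.036, -0.0, 0.036] [0.569  0.0774 0.1027]
finger polar: r 0.1299 arm angle -0.2327 z 0.10273700032416208
```

View pics/sw2.png

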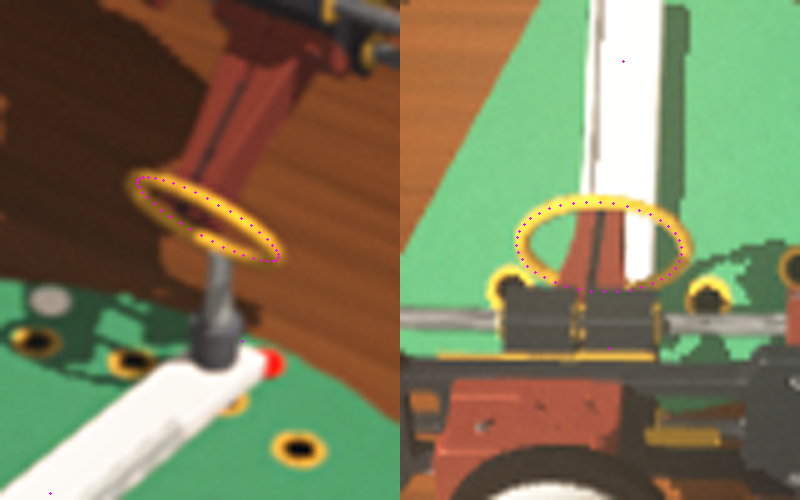

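The ring sits about 3 px (enlarged) behind the -0.24 overlay in the top view, so the arm is at about -0.232. I'll go on the last 0.03 rad and fit the ring numerically.

>>> carry_out --moves '[[[0, -0.013, 0], [-0.009, 0, 0.009]], [[0, -0.026, 0], [-0.018, 0, 0.018]], [[0.001, -0.039, 0.001], [-0.027, 0, 0.027]], [[0.001, -0.039, 0.001], [-0.027, 0, 0.027]]]'

```text
time: 7.08
eef_pos: [0.569, 0.0757, 0.1027]
tool_rot: [0.924, -0.009, 0.382, 0.006]
wrist_force: [-5.8, -0.9, -7.3]
gripper_width: 0.0
gripper_force: 4.6
```

```bash
cat > fit.py <<'E'
from h import *
from cell import snapshot
th=np.linspace(0,2*np.pi,120)
def ringpts(arm,up):
    yw=p[2]+arm
    return np.vstack([base(p,polar(.155-.026*np.sin(a)*np.sin(.611),arm,.096+up+.026*np.sin(a)*np.cos(.611))) for a in th])+np.outer(.033*np.cos(th),[-np.sin(yw),np.cos(yw),0])
M={}
for n in("top","scene"):
    h=cv2.cvtColor(snapshot(n)[0],cv2.COLOR_RGB2HSV)
    m=((h[...,0]>17)&(h[...,0]<30)&(h[...,1]>120)&(h[...,2]>110)).astype(np.float32)
    M[n]=cv2.GaussianBlur(m,(0,0),1)
def score(n,a,u):
    q=proj(n,ringpts(a,u)).astype(np.float32)
    return cv2.remap(M[n],q[:,:1],q[:,1:],cv2.INTER_LINEAR).mean()
A=np.arange(-.32,-.18,.004);U=np.arange(0,.025,.001)
for ns in(["top"],["scene"],["top","scene"]):
    S=np.array([[sum(score(n,a,u) for n in ns) for u in U] for a in A]);i,j=np.unravel_index(S.argmax(),S.shape);print(ns,A[i].round(3),U[j].round(3),S.max().round(2))
E
python3 fit.py; python3 arc.py "[-.01]"
```

```text
['top'] -0.256 0.019 0.67
['scene'] -0.268 0.016 0.66
-0.01 [0.0, -0.013, 0.0] [-0.009, -0.0, 0.009] [0.569  0.077  0.1027]
finger polar: r 0.1299 arm angle -0.2592 z 0.10270067696468538Traceback (most recent call last):
  File "fit.py", line 17, in <module>
    S=np.array([[sum(score(n,a,u) for n in ns) for u in U] for a in A]);i,j=np.unravel_index(S.argmax(),S.shape);print(ns,A[i].round(3),U[j].round(3),S.max().round(2))
                 ~~~^^^^^^^^^^^^^^^^^^^^^^^^^^
  File "fit.py", line 17, in <genexpr>
    S=np.array([[sum(score(n,a,u) for n in ns) for u in U] for a in A]);i,j=np.unravel_index(S.argmax(),S.shape);print(ns,A[i].round(3),U[j].round(3),S.max().round(2))
                     ~~~~~^^^^^^^
  File "fit.py", line 13, in score
    q=proj(n,ringpts(a,u)).astype(np.float32)
      ~~~~^^^^^^^^^^^^^^^^
  File "h.py", line 5, in proj
    c=camera_params(n);T=np.linalg.inv(c["pose"]);q=np.atleast_2d(P)@T[:3,:3].T+T[:3,3]
ValueError: time passes only in moves, steps and waits
```

The fits give -0.256 and -0.268, mean -0.262, so the arm is within about 1 mm of the wanted hole. Lowering straight down.

>>> carry_out --moves '[[[-0.02, 0, 0.02], [0, 0, 0]], [[-0.045, 0, 0.045], [0, 0, 0]], [[-0.07, 0, 0.07], [0, 0, 0]], [[-0.095, 0, 0.095], [0, 0, 0]], [[-0.12, 0, 0.12], [0, 0, 0]]]'

```text
time: 7.6
eef_pos: [0.5695, 0.0756, 0.0861]
tool_rot: [0.924, -0.009, 0.382, 0.006]
wrist_force: [-3.3, -0.2, -1.5]
gripper_width: 0.007
gripper_force: 1.3
```

>>> carry_out --moves '[[[-0.025, 0, 0.025], [0, 0, 0]], [[-0.05, 0, 0.05], [0, 0, 0]], [[-0.08, 0, 0.08], [0, 0, 0]], [[-0.1, 0, 0.1], [0, 0, 0]], [[-0.1, 0, 0.1], [0, 0, 0]]]'

```text
time: 8.02
eef_pos: [0.5706, 0.0756, 0.0722]
tool_rot: [0.924, -0.009, 0.383, 0.006]
wrist_force: [0.8, 0.5, 0.5]
gripper_width: 0.005
gripper_force: 0.0
```

```bash
sed -i 's/^p=np.load/_cp={n:camera_params(n) for n in("top","scene")}\ncamera_params=_cp.get\np=np.load/' h.py; python3 look.py -0.262 down.png 0.0; python3 fit.py; python3 - <<'E'
from h import *
t,A=target(.04,np.radians(45),-.262);rel(t,A@np.diag([-1,-1,1]))
E
```

```text
[0.5703 0.0756 0.0724] [0.6 0.6 0.5] [ 0.2   0.54  2.33  3.47  0.53 -1.7 ] 8.1167
['top'] -0.256 0.004 0.67
['scene'] -0.268 0.001 0.59
['top', 'scene'] -0.26 0.001 1.24
shift [-0.019 -0.004  0.048] turn [-0.004 -0.     0.012] | q [ 0.2   0.54  2.33  3.47  0.53 -1.7 ] eef [0.5701 0.0756 0.0725] F [ 0.1 -0.1 -0.1] t 8.22
```

View pics/down.png

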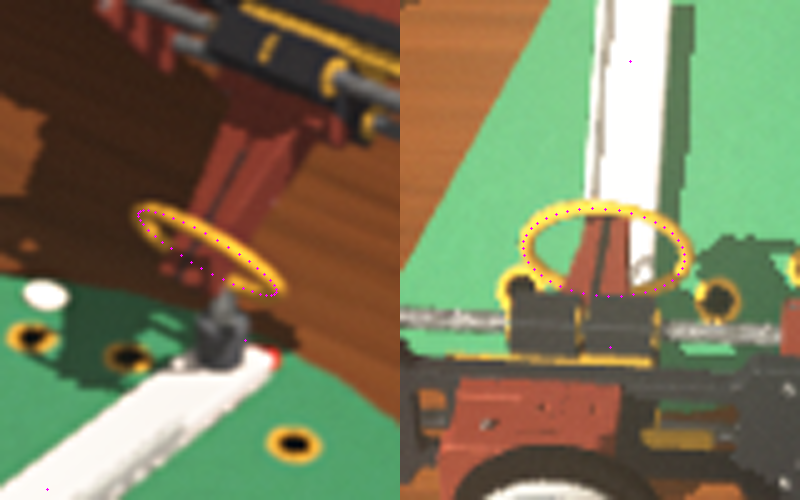

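The ring overlay at home height matches at -0.26, so the pin is home and the wrist force is zero. Retracting along the finger axis.

>>> carry_out --moves '[[[-0.019, 0, 0], [0, 0, 0]], [[-0.019, 0, -0.2], [0, 0, 0]], [[-0.019, 0, -0.45], [0, 0, 0]], [[-0.019, 0, -0.7], [0, 0, 0]], [[-0.019, 0, -0.95], [0, 0, 0]]]'

```text
time: 8.63
eef_pos: [0.5002, 0.0772, 0.1383]
tool_rot: [0.924, -0.009, 0.382, 0.006]
wrist_force: [-0.9, -0.5, 0.5]
gripper_width: 0.007
gripper_force: 0.0
```

>>> carry_out --moves '[[[0, 0, -0.2], [0, 0, 0]], [[0, 0, -0.3], [0, 0, 0]], [[0, 0, -0.3], [0, 0, 0]], [[0, 0, -0.3], [0, 0, 0]], [[0, 0, -0.3], [0, 0, 0]]]'

```text
time: 9.05
eef_pos: [0.4808, 0.078, 0.1593]
tool_rot: [0.924, -0.009, 0.383, 0.006]
wrist_force: [0.6, 0.1, 0.0]
gripper_width: 0.007
gripper_force: 0.0
```

```bash
python3 look.py -0.262 end.png 0.0; python3 fit.py
```

```text
[0.4806 0.0778 0.1587] [-1.  -0.1  0.9] [ 0.28  0.21  2.48  3.77  0.37 -1.95] 9.15
['top'] -0.256 0.005 0.77
['scene'] -0.264 0.001 0.76
['top', 'scene'] -0.26 0.001 1.52
```

View pics/end.png

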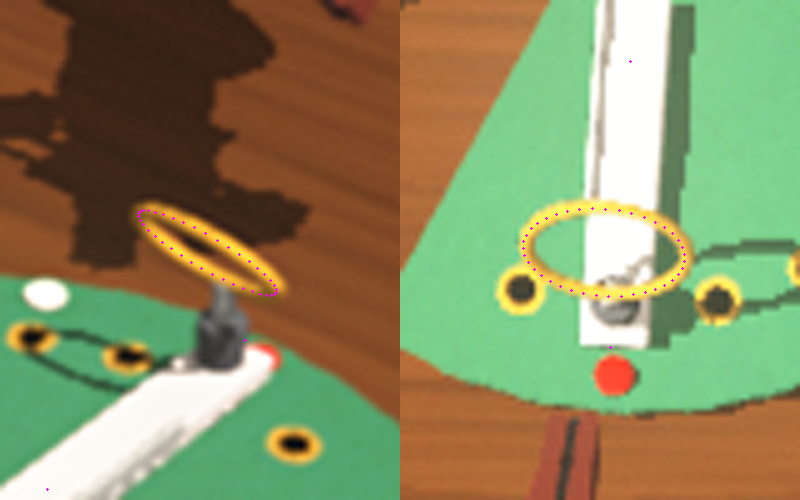

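The arm lines up with the red tab at (614,375), the ring is at home height, and the fingers are clear. Handing in.

```bash
python3 -c "
from cell import bot
print(bot.finish_job())"
```

```text
the job is handed in; nothing more can be done
None
```

The index pin now sits home in the hole beside the red tab (arm at about -0.26 rad, pin within about 1 mm of home by camera), the gripper is clear of the ring, and the job was handed in at about 9 s.

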